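Hang the tea-bag pail on its hook stand

ROBOT

A 6-joint arm with a two-finger parallel gripper is mounted at the origin on the work surface. World frame = base frame: x ahead of the robot, y to its left, z up, the work surface at z = 0. Lengths are in m, angles in rad, forces in N, time in s.
With the tool pointing down it reaches from about 0.3 to 0.775 m from the base axis. Payload 14.6 kg.
Tool frame: the origin (TCP) lies at the very end of the fingers, on their centre line; the grasp point (between the pads) lies ctrl.grasp_offset behind it (ctrl.grasp_offset is the distance from the TCP to the grasp point, in m); z points along the fingers, y is the direction in which the jaws open and shut (so a half turn about z gives the same grasp; the last joint's range is limited). The gripper opens to 94 mm and grips with 3 to 60 N. Pads are 16 mm wide; open, the fingers measure 119 mm over their backs; the gripper's body (75 mm by 177 mm) begins 78 mm behind the grasp point.
Start: joints at [-1.259, 0.3, 1.521, -0, 1.321, -0.067], TCP at [0.203, -0.511, 0.205] pointing down, gripper open.
Joint ranges: [-3.03, 3.03], [-0.79, 2.21], [0.23, 2.52], [-1.04, 4.18], [0, 3.07], [-2.55, 2.55]. Speed limits (rad/s): [2.22, 2.22, 2.57, 3.14, 3.14, 3.14].

INTERFACE

Orientations are given as [roll, pitch, yaw] about the fixed x, y, z axes, in that order (R = Rz(yaw) Ry(pitch) Rx(roll)).
In Python, from station import ctrl gives the robot as it stands. The module is installed in compiled form; this text tells all that it offers.
- The arm moves only by the tool carry_out, never from a script. Its argument "deltas" is a list of rows, each an object of numbers: "x", "y", "z": the shift along the tool's x, y, z in units of 0.02 m (1.0 is 0.02 m); "wx", "wy", "wz": the turn, a rotation vector about the tool's x, y, z in units of 0.08 rad (1.0 is 0.08 rad); "jaw": the opening in per cent of the stroke, from 0 (shut) to 100 (fully open). A call has 1 to 12 rows; each row shifts and turns the commanded pose from where the row before left it, along the tool's axes as they then stand; what a row does not reach is not made up. A row lasts 1/12 s, in which the tool goes at most 41.7 mm and 7.16 degrees, less where a joint would pass 70% of its speed; a pose out of reach is approached as far as the arm can. A call with a number of a shift or a turn outside -1 to 1 is refused whole. A call with a gripper value outside its range is refused whole. The fingers move at their own pace and stop on an object; "squeeze" is the grip in N (left out, the last holds). Time passes only in rows, so rows that do not move let the fingers close. It gives the time, the measured TCP pose, the force and the opening at its end, in the units of the state.
- ctrl.get_obs(): the state, without advancing time (a new reading comes with each control period).
- ctrl.camera(name): name is "scene" or "top"; returns the picture (384x512x3 uint8, blue, green, red); there is no depth.
- ctrl.camera_params(name): a dict with "mtx" (3x3 intrinsics, pixels), "origin" and "attitude" of the camera in the world. Camera axes: x right, y down, z forward; pixel columns grow to the right and rows downward; lengths in m; the calibration is good to about 2 mm. A picture is of the moment at which its call begins. camera_params takes no time and is no camera call.
- ctrl.hand_in(): hands the job in, once; it reports no verdict.
Trained networks look in the newest picture that a camera, given by its name, has taken for a name from the list of things; names that differ only in an ending like _2 or _b are one class to them, and where a whole thing is asked for, a point or a joint stands for the part that bears it (a point fixed in the world has none). Each returns a list of dicts, best first, with "conf" (0 to 1); they miss things now and then, are a little off and sometimes report something else, mostly with a low value. They report only what shows in the picture. A call takes as long as a camera call.
- ctrl.boxes_of(camera, label): "rect" ([left, top, right, bottom] in pixels, round what is visible of it).
- ctrl.mark_of(camera, label): "position" ([row, column] in pixels: a listed point, or the origin of a listed thing).
The state is a dict: "time_s": time; "qpos": joint angles; "joint_vel": joint speeds; "tau": joint torques, N m; "ee_pos": TCP position; "eef_rot": TCP orientation; "force": force on the tool from outside, world axes, zero at the start; "moment": the same for the moment, N m; "grip_width": finger opening in m.
Only numpy, scipy, OpenCV 4.12 (cv2) and the standard library are available. Lean on these libraries where they do the work, as an engineer would, in place of code of your own. Each camera call takes 0.05 s, during which the arm holds its last target.

TASK

Clear the tea-bag pail (the small tapered steel pail with the folded wire handle, not the plain steel pot without one) off the worktop. First swing its folded handle upright while the pail stays standing on the worktop, then lift the pail by the handle and hook the handle over both arms of the two-armed hook stand, so that the pail hangs there level and still; do not tip it over on the way.

Things in the scene. Friction and masses are not known exactly. Their poses are not given: they have to be found in the camera images.
- pail_pivot (a point): On the axis of the small open steel pail, 85 mm above its underside, where its wire handle is hinged. Pail: 116 mm across the rim, 100 mm across the foot, 90 mm high, about 0.45 kg, loose. z is up along the pail; y is the hinge line, ear to ear; the handle starts folded towards this point's -x and swings up towards +x.
- bail (a joint): Angle of the wire handle, rad: 0 upright, negative towards the pail's -x; stops at -1 (33 degrees above level) and +1. Starts at -1 to -0.85. The hinge is slightly stiff (0.02 N m): the handle stays where it is left, under 1 N at its bar swings it. A fingertip outside the bar (-x side) sweeps it up, moving in and up, rising a little faster than the bar (a level push may jam and tip the pail).
- bail_grip (a point): Centre of the handle's top bar: straight round wire 6 mm thick, 100 mm long along this point's y, 80 mm from the hinge line. Upright, it is 165 mm above the pail's underside, 75 mm above the rim. The handle is a flat U, its legs 66 mm either side of the centre. Pinch the bar here: the hook's arms go either side.
- hook_saddle (a point): Where the bar's centre rests when hung along this y: 219 mm above the worktop, midway between the two arms of the fixed stand, 8 mm bars 76 mm apart that point to this -x. Level for 35 mm here (top 3 mm below this point), they rise to tips 17 mm above it, 44 mm to -x; posts 103 mm to +x. Come in level from -x, arms passing through the handle below the bar and above the rim; then lower.

How it is judged:
By the outcome, as a careful person would: the job done as asked, in the order asked, and still so for the second after the job is handed in, with the robot touching nothing.
It also fails if it takes over 67 s, if anything falls off the work surface, if the arm or the gripper's body presses on something with over 40 N, if the wrist force passes 120 N, or if a joint passes its speed limit or range.

## Working session

There is one attempt and no reset: what is moved stays moved. The work goes in short steps, Python scripts to look and compute and a tool call to move; the robot and the scene stay as the last step left them, time stands still between calls to the robot, and variables do not carry over. Pictures are saved under pics/ and viewed, and the job is handed in when it is done.

Besides the shell and the picture viewer there is one more tool, called after ">>>" as name(argument=value, ...) on one line, values as JSON. carry_out: Moves the arm, as the interface text tells. Its arguments: {"type":"object","properties":{"deltas":{"type":"array"},"squeeze":{"type":"number"}},"required":["deltas"]}

```bash
mkdir -p pics
cat > h.py <<'E'
import numpy as np, cv2
from scipy.spatial.transform import Rotation as R
from station import ctrl
def P(n):
    p=ctrl.camera_params(n); return p
E
python3 - <<'E'
from h import *
print(ctrl.get_obs(), ctrl.grasp_offset)
for n in ["scene","top"]:
    print(n,P(n))
    im=ctrl.camera(n); cv2.imwrite(f"pics/{n}0.png",im)
    for l in ["pail_pivot","bail_grip","hook_saddle"]:
        print(l,ctrl.mark_of(n,l)[:3])
    print(ctrl.boxes_of(n,"pail_pivot")[:3], ctrl.boxes_of(n,"bail_grip")[:3])
E
```

```text
{'time_s': 0.0, 'qpos': array([-1.25859699e+00,  3.00479519e-01,  1.52159258e+00,  1.31900188e-05,
        1.32072220e+00, -6.65574928e-02]), 'joint_vel': array([ 0.00030703, -0.00131456,  0.00171028, -0.00075773, -0.00025083,
        0.00094954]), 'tau': array([-1.03034567e-03, -5.31807625e+01, -3.52737200e+01,  7.06864544e-02,
        2.42740806e-02, -8.43264411e-05]), 'ee_pos': array([ 0.20330903, -0.51074868,  0.20487686]), 'eef_rot': array([-3.14039452e+00, -9.26671342e-05,  3.78753502e-01]), 'force': array([ 0.07652747, -0.01402745, -0.34864275]), 'moment': array([0.03030548, 0.01171809, 0.06456213]), 'grip_width': 0.09410519641386964} 0.0188
scene {'mtx': array([[389.00825861,   0.        , 263.90339284],
       [  0.        , 389.00825861, 184.12625385],
       [  0.        ,   0.        ,   1.        ]]), 'origin': array([1.20938563, 0.50679742, 0.77219021]), 'attitude': array([-2.19015071, -0.01857143,  2.25211795])}
pail_pivot [{'position': [178.0, 191.8], 'conf': 0.96}]
bail_grip [{'position': [152.0, 206.4], 'conf': 0.55}]
hook_saddle [{'position': [234.4, 354.4], 'conf': 0.58}]
[{'rect': [179.8, 148.7, 189.4, 167.1], 'conf': 0.7}, {'rect': [172.2, 152.3, 219.6, 206.5], 'conf': 0.68}] [{'rect': [171.0, 153.6, 217.1, 207.2], 'conf': 0.33}]
top {'mtx': array([[445.06472029,   0.        , 251.13865834],
       [  0.        , 445.06472029, 190.73190133],
       [  0.        ,   0.        ,   1.        ]]), 'origin': array([ 0.41364015, -0.01764835,  1.14736324]), 'attitude': array([-2.96611619, -0.01799754, -1.58680943])}
pail_pivot [{'position': [203.2, 355.7], 'conf': 0.59}]
bail_grip [{'position': [223.8, 365.5], 'conf': 0.73}]
hook_saddle [{'position': [171.0, 98.5], 'conf': 0.84}, {'position': [205.4, 352.0], 'conf': 0.71}]
[{'rect': [329.9, 179.3, 383.8, 230.6], 'conf': 0.6}] [{'rect': [330.2, 201.8, 394.4, 237.8], 'conf': 0.55}]
```

View pics/scene0.png

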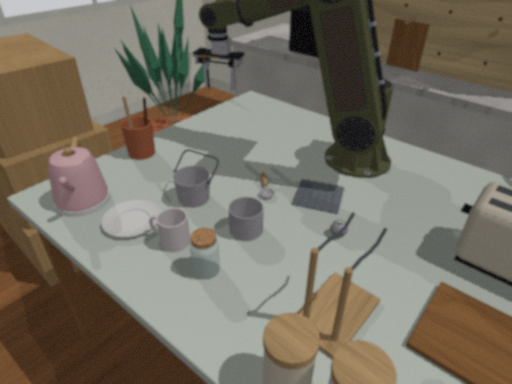

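View pics/top0.png

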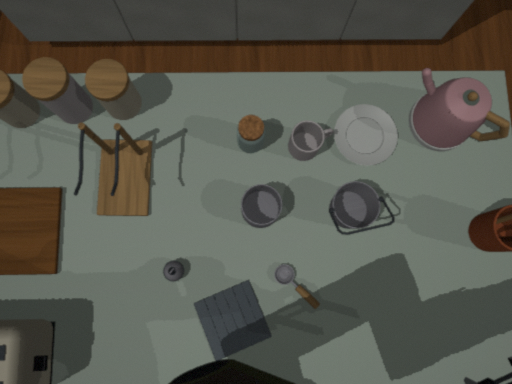

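Run:
```python
import cv2
a=cv2.imread("pics/scene0.png")[130:270,140:440]; b=cv2.imread("pics/top0.png")
cv2.imwrite("pics/s0z.png",cv2.resize(a,None,fx=2.6,fy=2.6,interpolation=cv2.INTER_CUBIC))
cv2.imwrite("pics/t0z1.png",cv2.resize(b[160:250,310:420],None,fx=6,fy=6,interpolation=cv2.INTER_CUBIC))
cv2.imwrite("pics/t0z2.png",cv2.resize(b[120:220,50:170],None,fx=6,fy=6,interpolation=cv2.INTER_CUBIC))
```

```text
(no output)
```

View pics/s0z.png

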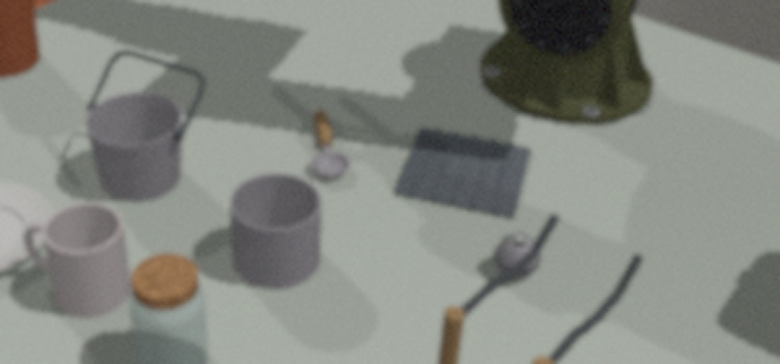

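View pics/t0z1.png

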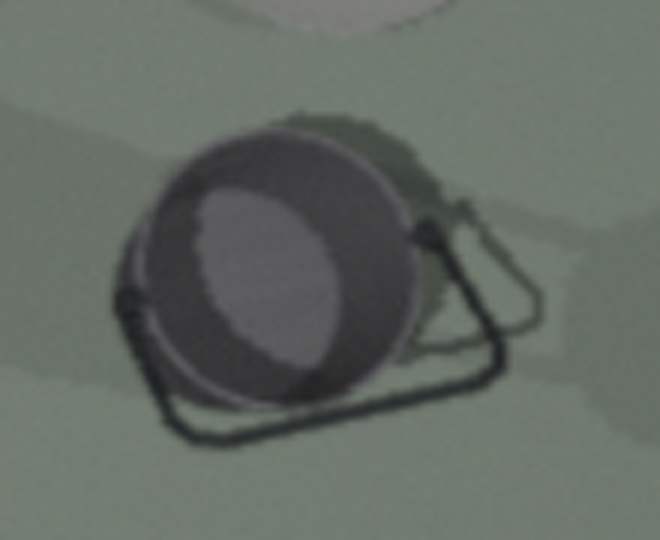

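View pics/t0z2.png

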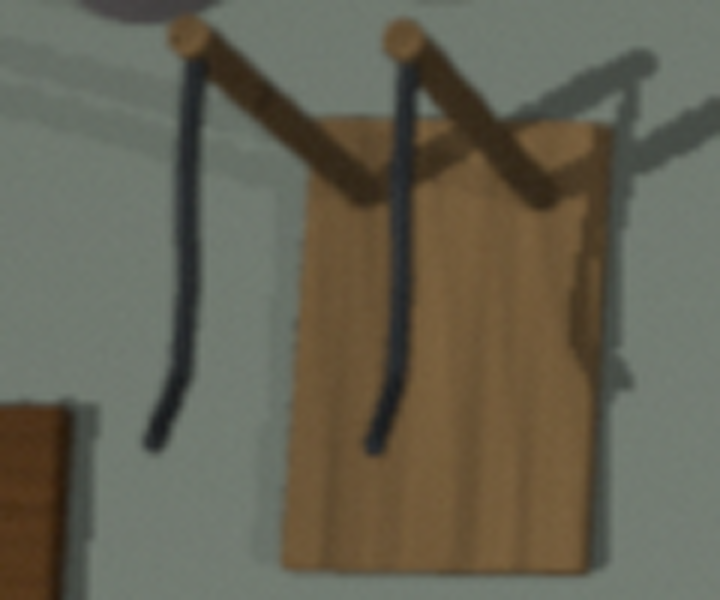

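```bash
cat >> h.py <<'E'
def ray(n,uv):
    p=P(n); A=R.from_euler('xyz',p['attitude']).as_matrix()
    d=A@np.linalg.inv(p['mtx'])@np.array([uv[0],uv[1],1.]); return np.array(p['origin']),d
def atz(n,uv,z):
    o,d=ray(n,uv); return o+d*(z-o[2])/d[2]
def tri(uvt,uvs):
    M=np.zeros((3,3));b=np.zeros(3);rs=[]
    for n,uv in(("top",uvt),("scene",uvs)):
        o,d=ray(n,uv);d=d/np.linalg.norm(d);Q=np.eye(3)-np.outer(d,d);M+=Q;b+=Q@o;rs.append((Q,o))
    x=np.linalg.solve(M,b);return x.round(4),[round(float(np.linalg.norm(Q@(x-o)))*1e3,1) for Q,o in rs]
def proj(n,X):
    p=P(n); A=R.from_euler('xyz',p['attitude']).as_matrix()
    c=(np.atleast_2d(X)-p['origin'])@A; u=c@p['mtx'].T; return u[:,:2]/u[:,2:]
E
python3 - <<'E'
from h import *
S=lambda x,y:(x/2.6+140,y/2.6+130)
T1=lambda x,y:(x/6+310,y/6+160)
T2=lambda x,y:(x/6+50,y/6+120)
print("pivot det tri",tri((355.7,203.2),(191.8,178)),"grip",tri((365.5,223.8),(206.4,152)),"saddle",tri((98.5,171),(354.4,234.4)))
l=atz("top",T1(130,300),.085);r=atz("top",T1(430,235),.085);print("ears",l,r,np.linalg.norm(l-r))
print("mid",(l+r)/2)
print("bar mid",tri(T1(352,409),S(152,65)))
for z in(.12,.128,.135): print(atz("top",T1(225,440),z),atz("top",T1(485,378),z))
for a,b in(((153,443),(638,258)),((375,445),(555,218)),((190,35),(543,355)),((405,38),(455,312))): print(tri(T2(*a),S(*b)))
print("bends",[atz("top",T2(*a),.212) for a in((187,375),(398,380))])
print("tips",[atz("top",T2(*a),.232) for a in((153,443),(375,445))])
E
```

```text
pivot det tri (array([ 0.5668, -0.292 ,  0.078 ]), [3.1, 3.1]) grip (array([ 0.5063, -0.2895,  0.1475]), [8.0, 8.0]) saddle (array([0.6233, 0.2851, 0.2239]), [0.5, 0.5])
ears [ 0.55197059 -0.23344401  0.085     ] [ 0.57682173 -0.35659166  0.085     ] 0.12563009986604187
mid [ 0.56439616 -0.29501783  0.085     ]
bar mid (array([ 0.5057, -0.3122,  0.124 ]), [3.5, 3.5])
[ 0.4925109  -0.26050907  0.12      ] [ 0.51504384 -0.3630922   0.12      ]
[ 0.49189674 -0.25861793  0.128     ] [ 0.51425422 -0.36040226  0.128     ]
[ 0.49135935 -0.25696318  0.135     ] [ 0.5135633  -0.35804856  0.135     ]
(array([0.5738, 0.3291, 0.2297]), [1.0, 1.0])
(array([0.572 , 0.2532, 0.2292]), [1.4, 1.4])
(array([0.7193, 0.3225, 0.2341]), [1.4, 1.4])
(array([0.719 , 0.2484, 0.2287]), [1.7, 1.7])
bends [array([0.60163121, 0.3241184 , 0.212     ]), array([0.59889402, 0.24966334, 0.212     ])]
tips [array([0.57381752, 0.32726826, 0.232     ]), array([0.57212846, 0.25101924, 0.232     ])]
```

Both views agree. The pail pivot is at about (0.564, -0.295), yaw 0.21, with the bail near -0.9 (bar z about 0.135). The pixels are ears (332,210)/(382,199) and bar mid (368,228) in the top view. The hook saddle is at about (0.618, 0.287), yaw about -0.03, with arm tips at top-view pixels (75,194)/(112,194). The plain pot at (262,205) is the decoy.

I'll turn the tool first, then straddle the bar with the jaws open.

>>> carry_out(deltas=[{"wz": -1, "jaw": 74}, {"wz": -1}, {"wz": -1}, {"wz": -1}, {"wz": -1}, {"wz": -1}, {"wz": -1}, {"wz": -1}, {"wz": -1}, {"wz": -1}, {"wz": -1}, {"wz": -1}])

```text
invalid input
```

>>> carry_out(deltas=[{"wz": -1}, {"wz": -1}, {"wz": -1}, {"wz": -1}, {"wz": -1}, {"wz": -0.5}, {}])

```text
invalid input
```

>>> carry_out(deltas=[{"y": 0.99, "x": 0.38}, {"y": 0.99, "x": 0.38}, {"y": 0.99, "x": 0.38}, {"y": 0.99, "x": 0.38}, {"y": 0.99, "x": 0.38}, {"y": 0.99, "x": 0.38}, {"y": 0.99, "x": 0.38}, {"y": 0.99, "x": 0.38}, {"y": 0.99, "x": 0.38}])

```text
invalid input
```

>>> carry_out(deltas=[{"y": 0.99, "x": 0.38}, {"y": 0.99, "x": 0.38}, {"y": 0.99, "x": 0.38}, {"y": 0.99, "x": 0.38}, {"y": 0.99, "x": 0.38}, {"y": 0.99, "x": 0.38}, {"y": 0.99, "x": 0.38}, {"y": 0.99, "x": 0.38}, {"y": 0.99, "x": 0.38}, {}, {}])

```text
invalid input
```

```bash
cat >> h.py <<'E'
def look(tag,ts=(300,130,140,120),ss=(140,110,160,110)):
    for n,(x,y,w,h) in(("top",ts),("scene",ss)):
        im=ctrl.camera(n); cv2.imwrite(f"pics/{n}{tag}.png",cv2.resize(im[y:y+h,x:x+w],None,fx=4.5,fy=4.5,interpolation=cv2.INTER_CUBIC))
def st():
    o=ctrl.get_obs(); print(o['time_s'],o['ee_pos'].round(4),o['eef_rot'].round(3),o['force'].round(2),o['moment'].round(2),o['grip_width'].round(4),o['qpos'].round(2))
E
python3 -c "
from h import *
look('1');st()"
```

```text
Traceback (most recent call last):
  File "h.py", line 23, in st
    o=ctrl.get_obs(); print(o['time_s'],o['ee_pos'].round(4),o['eef_rot'].round(3),o['force'].round(2),o['moment'].round(2),o['grip_width'].round(4),o['qpos'].round(2))
                                                                                                                            ^^^^^^^^^^^^^^^^^^^^^
AttributeError: 'float' object has no attribute 'round'
```

```bash
sed -i "s/o\['grip_width'\].round(4)/round(o['grip_width'],4)/" h.py; python3 -c "
from h import *
st()"
```

```text
0.7 [ 0.2034 -0.511   0.2054] [-3.142 -0.     0.379] [ 0.71  0.04 -0.8 ] [-0.04  0.03  0.01] 0.0938 [-1.26  0.3   1.52  0.    1.32 -0.07]
```

>>> carry_out(deltas=[{"x": 0, "y": 0, "z": 0, "wx": 0, "wy": 0, "wz": -1, "jaw": 74}])

```text
time_s: 0.78
ee_pos: [0.2034, -0.511, 0.2054]
eef_rot: [3.142, -0.0, 0.458]
force: [0.1, -0.4, 0.7]
grip_width: 0.0902
```

>>> carry_out(deltas=[{"x": 0, "y": 0, "z": 0, "wx": 0, "wy": 0, "wz": -1, "jaw": 74}, {"x": 0, "y": 0, "z": 0, "wx": 0, "wy": 0, "wz": -1, "jaw": 74}, {"x": 0, "y": 0, "z": 0, "wx": 0, "wy": 0, "wz": -1, "jaw": 74}, {"x": 0, "y": 0, "z": 0, "wx": 0, "wy": 0, "wz": -1, "jaw": 74}, {"x": 0, "y": 0, "z": 0, "wx": 0, "wy": 0, "wz": -1, "jaw": 74}, {"x": 0, "y": 0, "z": 0, "wx": 0, "wy": 0, "wz": -1, "jaw": 74}, {"x": 0, "y": 0, "z": 0, "wx": 0, "wy": 0, "wz": -1, "jaw": 74}, {"x": 0, "y": 0, "z": 0, "wx": 0, "wy": 0, "wz": -1, "jaw": 74}, {"x": 0, "y": 0, "z": 0, "wx": 0, "wy": 0, "wz": -1, "jaw": 74}, {"x": 0, "y": 0, "z": 0, "wx": 0, "wy": 0, "wz": -1, "jaw": 74}, {"x": 0, "y": 0, "z": 0, "wx": 0, "wy": 0, "wz": -1, "jaw": 74}, {"x": 0, "y": 0, "z": 0, "wx": 0, "wy": 0, "wz": -1, "jaw": 74}])

```text
time_s: 1.78
ee_pos: [0.2034, -0.511, 0.2054]
eef_rot: [-3.142, -0.0, 1.423]
force: [0.1, 0.4, -0.6]
grip_width: 0.0695
```

>>> carry_out(deltas=[{"x": 0, "y": 0, "z": 0, "wx": 0, "wy": 0, "wz": -1, "jaw": 74}, {"x": 0, "y": 0, "z": 0, "wx": 0, "wy": 0, "wz": -1, "jaw": 74}, {"x": 0, "y": 0, "z": 0, "wx": 0, "wy": 0, "wz": -1, "jaw": 74}, {"x": 0, "y": 0, "z": 0, "wx": 0, "wy": 0, "wz": -1, "jaw": 74}, {"x": 0, "y": 0, "z": 0, "wx": 0, "wy": 0, "wz": -0.5, "jaw": 74}, {"x": 0, "y": 0, "z": 0, "wx": 0, "wy": 0, "wz": 0, "jaw": 74}])

```text
time_s: 2.28
ee_pos: [0.2034, -0.511, 0.2054]
eef_rot: [3.142, -0.0, 1.781]
force: [-0.3, 0.3, 0.1]
grip_width: 0.0696
```

>>> carry_out(deltas=[{"x": 0.38, "y": 0.99, "z": 0, "wx": 0, "wy": 0, "wz": 0, "jaw": 74}, {"x": 0.38, "y": 0.99, "z": 0, "wx": 0, "wy": 0, "wz": 0, "jaw": 74}, {"x": 0.38, "y": 0.99, "z": 0, "wx": 0, "wy": 0, "wz": 0, "jaw": 74}, {"x": 0.38, "y": 0.99, "z": 0, "wx": 0, "wy": 0, "wz": 0, "jaw": 74}, {"x": 0.38, "y": 0.99, "z": 0, "wx": 0, "wy": 0, "wz": 0, "jaw": 74}, {"x": 0.38, "y": 0.99, "z": 0, "wx": 0, "wy": 0, "wz": 0, "jaw": 74}, {"x": 0.38, "y": 0.99, "z": 0, "wx": 0, "wy": 0, "wz": 0, "jaw": 74}, {"x": 0.38, "y": 0.99, "z": 0, "wx": 0, "wy": 0, "wz": 0, "jaw": 74}, {"x": 0.38, "y": 0.99, "z": 0, "wx": 0, "wy": 0, "wz": 0, "jaw": 74}])

```text
time_s: 3.03
ee_pos: [0.3645, -0.4066, 0.2055]
eef_rot: [3.142, 0.0, 1.777]
force: [-0.1, -0.3, 0.2]
grip_width: 0.0698
```

>>> carry_out(deltas=[{"x": 0.38, "y": 0.99, "z": 0, "wx": 0, "wy": 0, "wz": 0, "jaw": 74}, {"x": 0.38, "y": 0.99, "z": 0, "wx": 0, "wy": 0, "wz": 0, "jaw": 74}, {"x": 0.38, "y": 0.99, "z": 0, "wx": 0, "wy": 0, "wz": 0, "jaw": 74}, {"x": 0.38, "y": 0.99, "z": 0, "wx": 0, "wy": 0, "wz": 0, "jaw": 74}, {"x": 0.38, "y": 0.99, "z": 0, "wx": 0, "wy": 0, "wz": 0, "jaw": 74}, {"x": 0.38, "y": 0.99, "z": 0, "wx": 0, "wy": 0, "wz": 0, "jaw": 74}, {"x": 0.38, "y": 0.99, "z": 0, "wx": 0, "wy": 0, "wz": 0, "jaw": 74}, {"x": 0.38, "y": 0.99, "z": 0, "wx": 0, "wy": 0, "wz": 0, "jaw": 74}, {"x": 0.38, "y": 0.99, "z": 0, "wx": 0, "wy": 0, "wz": 0, "jaw": 74}, {"x": 0, "y": 0, "z": 0, "wx": 0, "wy": 0, "wz": 0, "jaw": 74}, {"x": 0, "y": 0, "z": 0, "wx": 0, "wy": 0, "wz": 0, "jaw": 74}])

```text
time_s: 3.95
ee_pos: [0.5242, -0.3031, 0.2051]
eef_rot: [-3.141, -0.0, 1.779]
force: [-0.2, 0.3, -0.4]
grip_width: 0.0697
```

```bash
python3 -c "
from h import *
look('2');st()"
```

```text
4.05 [ 0.5233 -0.304   0.2054] [-3.141 -0.     1.778] [-0.27 -0.47 -0.09] [-0.02 -0.1  -0.02] 0.0695 [-0.59  0.42  1.35 -0.    1.36 -0.79]
```

View pics/scene2.png

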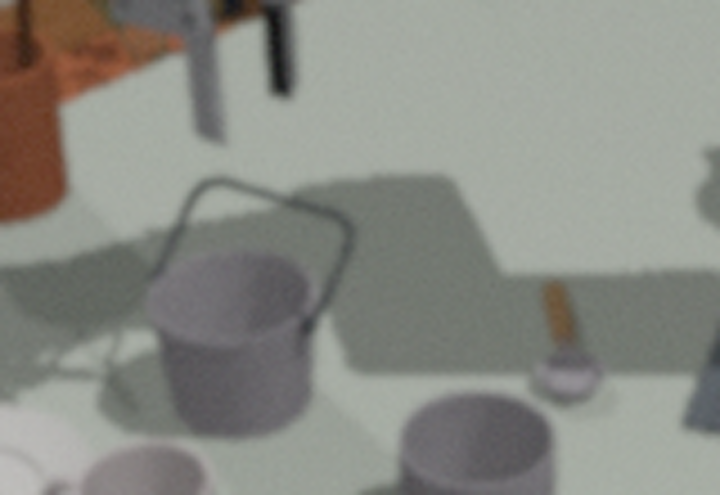

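View pics/top2.png

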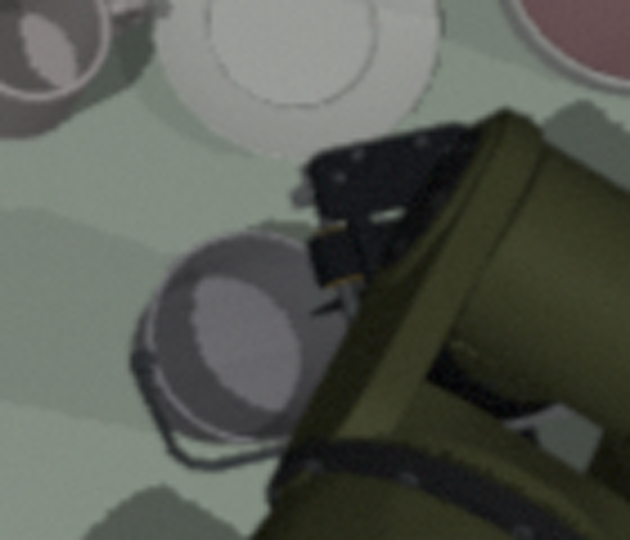

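```bash
python3 -c "
from h import *
o=ctrl.get_obs();X=o['ee_pos'];u=np.array([.978,.208,0])
v=np.array([-u[1],u[0],0]);p=np.array([.5644,-.295,.085])
pts=[X+.035*u,X-.035*u]+[p-.08*np.sin(.9)*u+[0,0,.08*np.cos(.9)]+s*v for s in(-.05,0,.05)]+[p+.066*v,p-.066*v]
q=proj('scene',pts);print(((q-[140,110])*4.5).round())
q=proj('top',pts);print(((q-[300,130])*4.5).round())
"
```

```text
[[217. 137.]
 [278.  93.]
 [215. 174.]
 [274. 191.]
 [334. 209.]
 [307. 320.]
 [151. 268.]]
[[323. 313.]
 [363. 456.]
 [406. 419.]
 [312. 440.]
 [218. 462.]
 [137. 362.]
 [373. 309.]]
```

The overlay of the model on the picture matches to 1–2 px. In the scene crop the finger tips are at (217,137)/(280,95) and the bar ends at (215,178)/(345,213). Descending outside the bar.

>>> carry_out(deltas=[{"x": 0, "y": 0, "z": 0.8, "wx": 0, "wy": 0, "wz": 0, "jaw": 74}, {"x": 0, "y": 0, "z": 0.8, "wx": 0, "wy": 0, "wz": 0, "jaw": 74}, {"x": 0, "y": 0, "z": 0.8, "wx": 0, "wy": 0, "wz": 0, "jaw": 74}, {"x": 0, "y": 0, "z": 0.8, "wx": 0, "wy": 0, "wz": 0, "jaw": 74}, {"x": 0, "y": 0, "z": 0.8, "wx": 0, "wy": 0, "wz": 0, "jaw": 74}, {"x": 0, "y": 0, "z": 0.8, "wx": 0, "wy": 0, "wz": 0, "jaw": 74}, {"x": 0, "y": 0, "z": 0, "wx": 0, "wy": 0, "wz": 0, "jaw": 74}])

```text
time_s: 4.63
ee_pos: [0.522, -0.3036, 0.1066]
eef_rot: [-3.138, -0.003, 1.777]
force: [-0.3, 1.1, -0.2]
grip_width: 0.0697
```

```bash
python3 -c "
from h import *
look('3');st()"
```

```text
4.7333 [ 0.5233 -0.3041  0.1098] [-3.141 -0.     1.778] [-0.04  0.15  1.25] [-0.06 -0.12 -0.02] 0.0694 [-0.59  0.51  1.46 -0.    1.17 -0.79]
```

View pics/scene3.png

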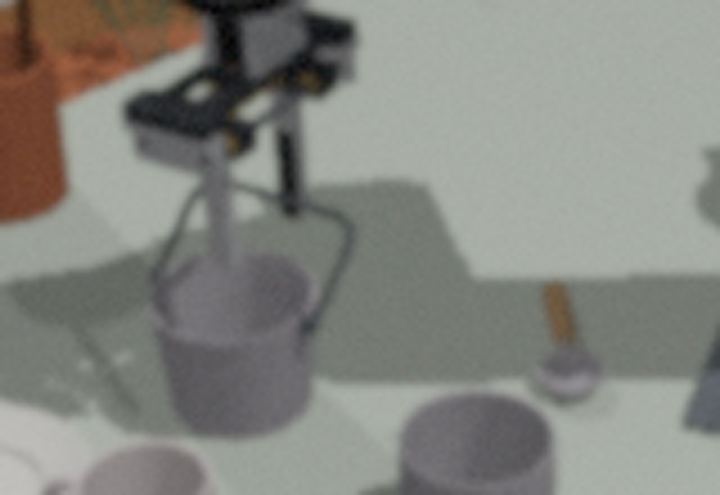

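The bar now lies between the fingers: inner finger at (215,250), outer finger at (290,200), behind the bar. The pail hasn't moved. Now the sweep, moving in and up.

>>> carry_out(deltas=[{"x": 0, "y": 0.25, "z": 0, "wx": 0, "wy": 0, "wz": 0, "jaw": 74}, {"x": 0, "y": 0.25, "z": -0.1, "wx": 0, "wy": 0, "wz": 0, "jaw": 74}, {"x": 0, "y": 0.25, "z": -0.33, "wx": 0, "wy": 0, "wz": 0, "jaw": 74}, {"x": 0, "y": 0.25, "z": -0.33, "wx": 0, "wy": 0, "wz": 0, "jaw": 74}, {"x": 0, "y": 0.25, "z": -0.23, "wx": 0, "wy": 0, "wz": 0, "jaw": 74}, {"x": 0, "y": 0.25, "z": -0.23, "wx": 0, "wy": 0, "wz": 0, "jaw": 74}, {"x": 0, "y": 0.25, "z": -0.17, "wx": 0, "wy": 0, "wz": 0, "jaw": 74}])

```text
time_s: 5.32
ee_pos: [0.5588, -0.2962, 0.1382]
eef_rot: [3.141, 0.0, 1.779]
force: [-0.7, -0.8, 0.7]
grip_width: 0.0695
```

>>> carry_out(deltas=[{"x": 0, "y": 0.25, "z": -0.15, "wx": 0, "wy": 0, "wz": 0, "jaw": 74}, {"x": 0, "y": 0.25, "z": -0.1, "wx": 0, "wy": 0, "wz": 0, "jaw": 74}, {"x": 0, "y": 0.25, "z": -0.1, "wx": 0, "wy": 0, "wz": 0, "jaw": 74}, {"x": 0, "y": 0.25, "z": -0.08, "wx": 0, "wy": 0, "wz": 0, "jaw": 74}, {"x": 0, "y": 0.25, "z": -0.05, "wx": 0, "wy": 0, "wz": 0, "jaw": 74}, {"x": 0, "y": 0.25, "z": 0, "wx": 0, "wy": 0, "wz": 0, "jaw": 74}, {"x": 0, "y": 0.25, "z": 0, "wx": 0, "wy": 0, "wz": 0, "jaw": 74}, {"x": 0, "y": 0.15, "z": 0, "wx": 0, "wy": 0, "wz": 0, "jaw": 74}, {"x": 0, "y": 0, "z": 0, "wx": 0, "wy": 0, "wz": 0, "jaw": 74}])

```text
time_s: 6.07
ee_pos: [0.5958, -0.2882, 0.1465]
eef_rot: [-3.141, -0.0, 1.779]
force: [0.8, 0.5, 0.1]
grip_width: 0.0697
```

```bash
python3 -c "
from h import *
look('4');st()"
```

```text
6.1667 [ 0.5953 -0.2884  0.1466] [-3.141 -0.     1.779] [-0.16  0.03  0.66] [-0.06 -0.09 -0.03] 0.0694 [-0.51  0.6   1.23 -0.    1.31 -0.71]
```

View pics/scene4.png

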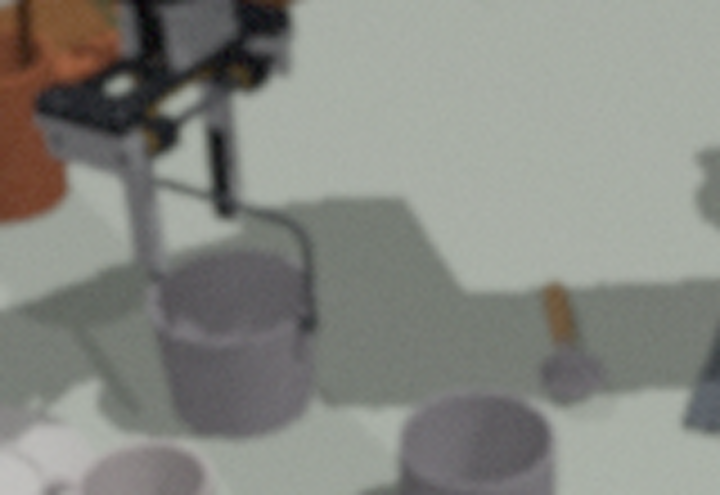

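View pics/top4.png

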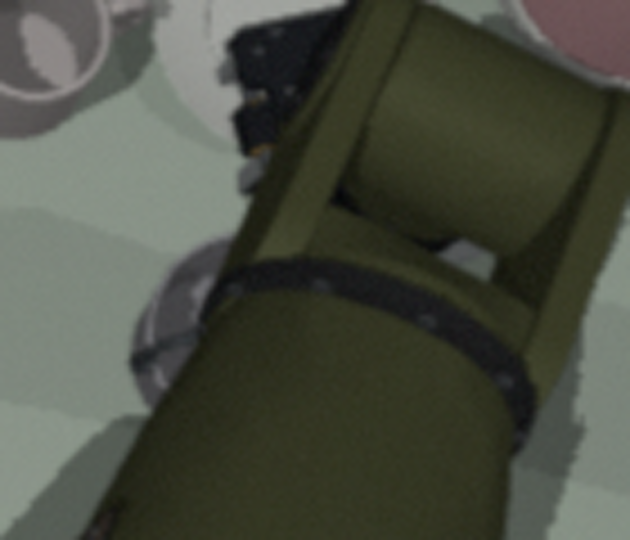

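The handle is upright, with the bar running from about (155,182) to (300,225) in the scene crop, and the pail is still standing where it was. Centring the jaws on the bar and closing.

>>> carry_out(deltas=[{"x": 0, "y": -0.53, "z": 0, "wx": 0, "wy": 0, "wz": 0, "jaw": 74}, {"x": 0, "y": -0.53, "z": 0, "wx": 0, "wy": 0, "wz": 0, "jaw": 74}, {"x": 0, "y": -0.52, "z": 0, "wx": 0, "wy": 0, "wz": 0, "jaw": 74}, {"x": 0, "y": 0, "z": 0, "wx": 0, "wy": 0, "wz": 0, "jaw": 74}], squeeze=25)

```text
time_s: 6.5
ee_pos: [0.5631, -0.2955, 0.147]
eef_rot: [-3.141, -0.0, 1.778]
force: [0.3, -0.1, 0.4]
grip_width: 0.0697
```

>>> carry_out(deltas=[{"x": 0, "y": 0, "z": 0, "wx": 0, "wy": 0, "wz": 0, "jaw": 0}, {"x": 0, "y": 0, "z": 0, "wx": 0, "wy": 0, "wz": 0, "jaw": 0}, {"x": 0, "y": 0, "z": 0, "wx": 0, "wy": 0, "wz": 0, "jaw": 0}, {"x": 0, "y": 0, "z": 0, "wx": 0, "wy": 0, "wz": 0, "jaw": 0}, {"x": 0, "y": 0, "z": 0, "wx": 0, "wy": 0, "wz": 0, "jaw": 0}, {"x": 0, "y": 0, "z": 0, "wx": 0, "wy": 0, "wz": 0, "jaw": 0}, {"x": 0, "y": 0, "z": 0, "wx": 0, "wy": 0, "wz": 0, "jaw": 0}, {"x": 0, "y": 0, "z": 0, "wx": 0, "wy": 0, "wz": 0, "jaw": 0}, {"x": 0, "y": 0, "z": 0, "wx": 0, "wy": 0, "wz": 0, "jaw": 0}, {"x": 0, "y": 0, "z": 0, "wx": 0, "wy": 0, "wz": 0, "jaw": 0}, {"x": 0, "y": 0, "z": 0, "wx": 0, "wy": 0, "wz": 0, "jaw": 0}, {"x": 0, "y": 0, "z": 0, "wx": 0, "wy": 0, "wz": 0, "jaw": 0}], squeeze=25)

```text
time_s: 7.5
ee_pos: [0.5644, -0.295, 0.1469]
eef_rot: [3.142, 0.0, 1.779]
force: [0.1, 0.0, 1.1]
grip_width: 0.005
```

```bash
python3 -c "
from h import *
look('5');st()"
```

```text
7.6 [ 0.5644 -0.295   0.1468] [-3.142 -0.     1.779] [-0.5   0.17 -0.17] [ 0.03 -0.12 -0.02] 0.005 [-0.54  0.54  1.32  0.    1.28 -0.75]
```

View pics/scene5.png

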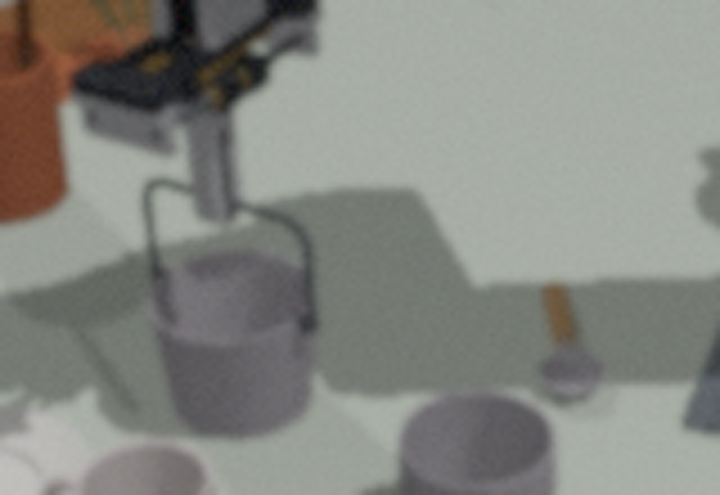

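>>> carry_out(deltas=[{"x": 0, "y": 0, "z": -0.1, "wx": 0, "wy": 0, "wz": 0, "jaw": 0}, {"x": 0, "y": 0, "z": -0.2, "wx": 0, "wy": 0, "wz": 0, "jaw": 0}, {"x": 0, "y": 0, "z": -0.3, "wx": 0, "wy": 0, "wz": 0, "jaw": 0}, {"x": 0, "y": 0, "z": -0.4, "wx": 0, "wy": 0, "wz": 0, "jaw": 0}, {"x": 0, "y": 0, "z": -0.4, "wx": 0, "wy": 0, "wz": 0, "jaw": 0}, {"x": 0, "y": 0, "z": -0.3, "wx": 0, "wy": 0, "wz": 0, "jaw": 0}, {"x": 0, "y": 0, "z": -0.2, "wx": 0, "wy": 0, "wz": 0, "jaw": 0}, {"x": 0, "y": 0, "z": -0.1, "wx": 0, "wy": 0, "wz": 0, "jaw": 0}], squeeze=30)

```text
time_s: 8.27
ee_pos: [0.5645, -0.2951, 0.1879]
eef_rot: [3.141, 0.001, 1.779]
force: [-0.6, 0.3, -6.0]
grip_width: 0.0051
```

```bash
python3 -c "
from h import *
look('6');st()"
```

```text
8.3667 [ 0.5644 -0.295   0.1872] [3.141 0.    1.779] [-1.09  0.53 -6.45] [-0.08 -0.09 -0.02] 0.0053 [-0.54  0.51  1.27  0.    1.36 -0.75]
```

View pics/scene6.png

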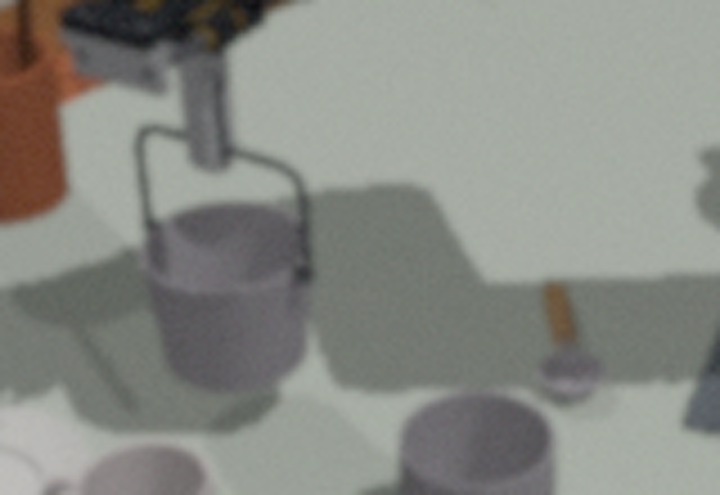

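The pail is off the table and hanging level from the grip, with about 6 N on the wrist. Raising it, then carrying it across.

>>> carry_out(deltas=[{"x": 0, "y": 0, "z": -0.2, "wx": 0, "wy": 0, "wz": 0, "jaw": 0}, {"x": 0, "y": 0, "z": -0.4, "wx": 0, "wy": 0, "wz": 0, "jaw": 0}, {"x": 0, "y": 0, "z": -0.5, "wx": 0, "wy": 0, "wz": 0, "jaw": 0}, {"x": 0, "y": 0, "z": -0.5, "wx": 0, "wy": 0, "wz": 0, "jaw": 0}, {"x": 0, "y": 0, "z": -0.5, "wx": 0, "wy": 0, "wz": 0, "jaw": 0}, {"x": 0, "y": 0, "z": -0.5, "wx": 0, "wy": 0, "wz": 0, "jaw": 0}, {"x": 0, "y": 0, "z": -0.5, "wx": 0, "wy": 0, "wz": 0, "jaw": 0}, {"x": 0, "y": 0, "z": -0.5, "wx": 0, "wy": 0, "wz": 0, "jaw": 0}, {"x": 0, "y": 0, "z": -0.5, "wx": 0, "wy": 0, "wz": 0, "jaw": 0}, {"x": 0, "y": 0, "z": -0.5, "wx": 0, "wy": 0, "wz": 0, "jaw": 0}, {"x": 0, "y": 0, "z": -0.3, "wx": 0, "wy": 0, "wz": 0, "jaw": 0}, {"x": 0, "y": 0, "z": -0.1, "wx": 0, "wy": 0, "wz": 0, "jaw": 0}], squeeze=30)

```text
time_s: 9.37
ee_pos: [0.5646, -0.2951, 0.2883]
eef_rot: [3.14, 0.001, 1.779]
force: [-0.5, -0.1, -5.5]
grip_width: 0.0047
```

>>> carry_out(deltas=[{"x": 0.15, "y": 0, "z": 0, "wx": 0, "wy": 0, "wz": 0, "jaw": 0}, {"x": 0.3, "y": 0.03, "z": 0, "wx": 0, "wy": 0, "wz": 0, "jaw": 0}, {"x": 0.45, "y": 0.04, "z": 0, "wx": 0, "wy": 0, "wz": 0, "jaw": 0}, {"x": 0.6, "y": 0.06, "z": 0, "wx": 0, "wy": 0, "wz": 0, "jaw": 0}, {"x": 0.6, "y": 0.06, "z": 0, "wx": 0, "wy": 0, "wz": 0, "jaw": 0}, {"x": 0.6, "y": 0.06, "z": 0, "wx": 0, "wy": 0, "wz": 0, "jaw": 0}, {"x": 0.6, "y": 0.06, "z": 0, "wx": 0, "wy": 0, "wz": 0, "jaw": 0}, {"x": 0.6, "y": 0.06, "z": 0, "wx": 0, "wy": 0, "wz": 0, "jaw": 0}, {"x": 0.6, "y": 0.06, "z": 0, "wx": 0, "wy": 0, "wz": 0, "jaw": 0}, {"x": 0.6, "y": 0.06, "z": 0, "wx": 0, "wy": 0, "wz": 0, "jaw": 0}, {"x": 0.6, "y": 0.06, "z": 0, "wx": 0, "wy": 0, "wz": 0, "jaw": 0}, {"x": 0.6, "y": 0.06, "z": 0, "wx": 0, "wy": 0, "wz": 0, "jaw": 0}])

```text
time_s: 10.37
ee_pos: [0.5501, -0.168, 0.2869]
eef_rot: [3.142, 0.0, 1.779]
force: [0.7, -1.0, -6.0]
grip_width: 0.0047
```

>>> carry_out(deltas=[{"x": 0.6, "y": 0.06, "z": 0, "wx": 0, "wy": 0, "wz": 0, "jaw": 0}, {"x": 0.6, "y": 0.06, "z": 0, "wx": 0, "wy": 0, "wz": 0, "jaw": 0}, {"x": 0.6, "y": 0.06, "z": 0, "wx": 0, "wy": 0, "wz": 0, "jaw": 0}, {"x": 0.6, "y": 0.06, "z": 0, "wx": 0, "wy": 0, "wz": 0, "jaw": 0}, {"x": 0.6, "y": 0.06, "z": 0, "wx": 0, "wy": 0, "wz": 0, "jaw": 0}, {"x": 0.6, "y": 0.06, "z": 0, "wx": 0, "wy": 0, "wz": 0, "jaw": 0}, {"x": 0.6, "y": 0.06, "z": 0, "wx": 0, "wy": 0, "wz": 0, "jaw": 0}, {"x": 0.6, "y": 0.06, "z": 0, "wx": 0, "wy": 0, "wz": 0, "jaw": 0}, {"x": 0.6, "y": 0.06, "z": 0, "wx": 0, "wy": 0, "wz": 0, "jaw": 0}, {"x": 0.6, "y": 0.06, "z": 0, "wx": 0, "wy": 0, "wz": 0, "jaw": 0}, {"x": 0.6, "y": 0.06, "z": 0, "wx": 0, "wy": 0, "wz": 0, "jaw": 0}, {"x": 0.6, "y": 0.06, "z": 0, "wx": 0, "wy": 0, "wz": 0, "jaw": 0}])

```text
time_s: 11.37
ee_pos: [0.5345, -0.0241, 0.2869]
eef_rot: [3.142, -0.0, 1.779]
force: [0.0, -0.6, -6.1]
grip_width: 0.0047
```

>>> carry_out(deltas=[{"x": 0.6, "y": 0.06, "z": 0, "wx": 0, "wy": 0, "wz": 0, "jaw": 0}, {"x": 0.6, "y": 0.06, "z": 0, "wx": 0, "wy": 0, "wz": 0, "jaw": 0}, {"x": 0.6, "y": 0.06, "z": 0, "wx": 0, "wy": 0, "wz": 0, "jaw": 0}, {"x": 0.6, "y": 0.06, "z": 0, "wx": 0, "wy": 0, "wz": 0, "jaw": 0}, {"x": 0.6, "y": 0.06, "z": 0, "wx": 0, "wy": 0, "wz": 0, "jaw": 0}, {"x": 0.6, "y": 0.06, "z": 0, "wx": 0, "wy": 0, "wz": 0, "jaw": 0}, {"x": 0.6, "y": 0.06, "z": 0, "wx": 0, "wy": 0, "wz": 0, "jaw": 0}, {"x": 0.6, "y": 0.06, "z": 0, "wx": 0, "wy": 0, "wz": 0, "jaw": 0}, {"x": 0.6, "y": 0.06, "z": 0, "wx": 0, "wy": 0, "wz": 0, "jaw": 0}, {"x": 0.6, "y": 0.06, "z": 0, "wx": 0, "wy": 0, "wz": 0, "jaw": 0}, {"x": 0.6, "y": 0.06, "z": 0, "wx": 0, "wy": 0, "wz": 0, "jaw": 0}, {"x": 0.6, "y": 0.06, "z": 0, "wx": 0, "wy": 0, "wz": 0, "jaw": 0}])

```text
time_s: 12.37
ee_pos: [0.5188, 0.1198, 0.2868]
eef_rot: [-3.142, -0.0, 1.779]
force: [-0.2, 0.1, -6.3]
grip_width: 0.0047
```

>>> carry_out(deltas=[{"x": 0.6, "y": 0.06, "z": 0, "wx": 0, "wy": 0, "wz": 0, "jaw": 0}, {"x": 0.6, "y": 0.06, "z": 0, "wx": 0, "wy": 0, "wz": 0, "jaw": 0}, {"x": 0.6, "y": 0.06, "z": 0, "wx": 0, "wy": 0, "wz": 0, "jaw": 0}, {"x": 0.6, "y": 0.06, "z": 0, "wx": 0, "wy": 0, "wz": 0, "jaw": 0}, {"x": 0.6, "y": 0.06, "z": 0, "wx": 0, "wy": 0, "wz": 0, "jaw": 0}, {"x": 0.6, "y": 0.06, "z": 0, "wx": 0, "wy": 0, "wz": 0, "jaw": 0}, {"x": 0.6, "y": 0.06, "z": 0, "wx": 0, "wy": 0, "wz": 0, "jaw": 0}, {"x": 0.6, "y": 0.06, "z": 0, "wx": 0, "wy": 0, "wz": 0, "jaw": 0}, {"x": 0.6, "y": 0.06, "z": 0, "wx": 0, "wy": 0, "wz": 0, "jaw": 0}, {"x": 0.6, "y": 0.06, "z": 0, "wx": 0, "wy": 0, "wz": 0, "jaw": 0}, {"x": 0.6, "y": 0.06, "z": 0, "wx": 0, "wy": 0, "wz": 0, "jaw": 0}, {"x": 0.6, "y": 0.06, "z": 0, "wx": 0, "wy": 0, "wz": 0, "jaw": 0}])

```text
time_s: 13.37
ee_pos: [0.5032, 0.2636, 0.2868]
eef_rot: [3.142, -0.0, 1.779]
force: [0.3, -0.1, -6.5]
grip_width: 0.0046
```

>>> carry_out(deltas=[{"x": 0.5, "y": 0.04, "z": 0, "wx": 0, "wy": 0, "wz": 0.1, "jaw": 0}, {"x": 0.35, "y": 0, "z": 0, "wx": 0, "wy": 0, "wz": 0.3, "jaw": 0}, {"x": 0.2, "y": 0, "z": 0, "wx": 0, "wy": 0, "wz": 0.3, "jaw": 0}, {"x": 0.1, "y": 0, "z": 0, "wx": 0, "wy": 0, "wz": 0.3, "jaw": 0}, {"x": 0, "y": 0, "z": 0, "wx": 0, "wy": 0, "wz": 0.3, "jaw": 0}, {"x": 0, "y": 0, "z": 0, "wx": 0, "wy": 0, "wz": 0.3, "jaw": 0}, {"x": 0, "y": 0, "z": 0, "wx": 0, "wy": 0, "wz": 0.3, "jaw": 0}, {"x": 0, "y": 0, "z": 0, "wx": 0, "wy": 0, "wz": 0.3, "jaw": 0}, {"x": 0, "y": 0, "z": 0, "wx": 0, "wy": 0, "wz": 0.3, "jaw": 0}, {"x": 0, "y": 0, "z": 0, "wx": 0, "wy": 0, "wz": 0.3, "jaw": 0}, {"x": 0, "y": 0, "z": 0, "wx": 0, "wy": 0, "wz": 0.2, "jaw": 0}, {"x": 0, "y": 0, "z": 0, "wx": 0, "wy": 0, "wz": 0, "jaw": 0}])

```text
time_s: 14.37
ee_pos: [0.4997, 0.2851, 0.2869]
eef_rot: [3.142, -0.0, 1.537]
force: [-0.3, -0.9, -5.5]
grip_width: 0.0045
```

```bash
python3 -c "
from h import *
look('7',(50,90,150,130),(240,130,175,130));st()
print(ctrl.mark_of('top','hook_saddle')[:2],ctrl.mark_of('scene','hook_saddle')[:2])"
```

```text
14.4667 [0.4997 0.2851 0.2869] [ 3.142 -0.     1.539] [-0.16  0.04 -6.01] [-0.05 -0.07 -0.03] 0.0049 [ 0.45  0.31  1.32 -0.    1.51  0.49]
[{'position': [172.8, 100.5], 'conf': 0.67}] [{'position': [234.9, 356.0], 'conf': 0.92}]
```

View pics/scene7.png

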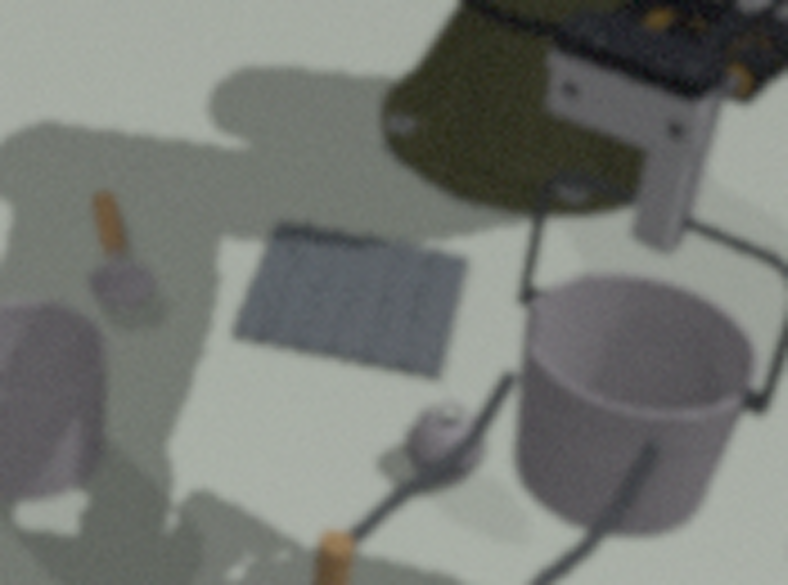

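View pics/top7.png

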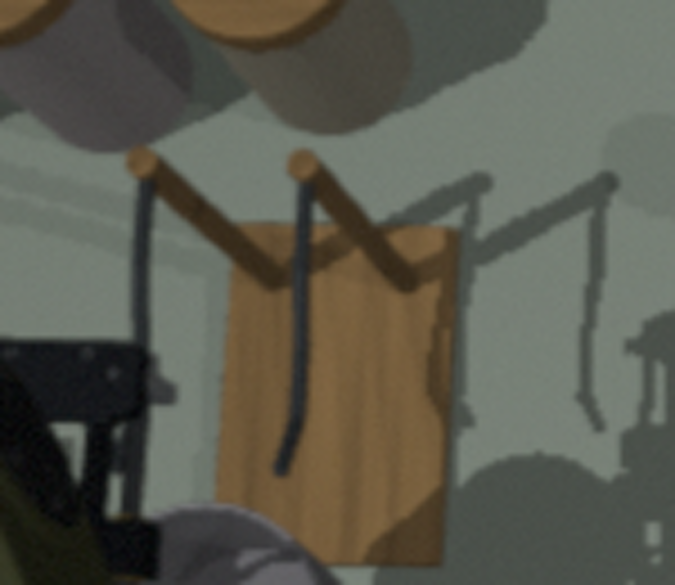

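>>> carry_out(deltas=[{"x": 0.1, "y": 0, "z": 0.1, "wx": 0, "wy": 0, "wz": 0, "jaw": 0}, {"x": 0.12, "y": 0, "z": 0.25, "wx": 0, "wy": 0, "wz": 0, "jaw": 0}, {"x": 0.1, "y": 0, "z": 0.4, "wx": 0, "wy": 0, "wz": 0, "jaw": 0}, {"x": 0, "y": 0, "z": 0.4, "wx": 0, "wy": 0, "wz": 0, "jaw": 0}, {"x": 0, "y": 0, "z": 0.4, "wx": 0, "wy": 0, "wz": 0, "jaw": 0}, {"x": 0, "y": 0, "z": 0.4, "wx": 0, "wy": 0, "wz": 0, "jaw": 0}, {"x": 0, "y": 0, "z": 0.4, "wx": 0, "wy": 0, "wz": 0, "jaw": 0}, {"x": 0, "y": 0, "z": 0.25, "wx": 0, "wy": 0, "wz": 0, "jaw": 0}, {"x": 0, "y": 0, "z": 0.15, "wx": 0, "wy": 0, "wz": 0, "jaw": 0}, {"x": 0, "y": 0, "z": 0, "wx": 0, "wy": 0, "wz": 0, "jaw": 0}, {"x": 0, "y": 0, "z": 0, "wx": 0, "wy": 0, "wz": 0, "jaw": 0}])

```text
time_s: 15.48
ee_pos: [0.5, 0.2915, 0.232]
eef_rot: [3.141, -0.0, 1.539]
force: [0.0, -0.4, -5.5]
grip_width: 0.0051
```

```bash
python3 -c "
from h import *
look('8',(50,90,150,130),(280,120,175,130));st()
print(tri((100.5,172.8),(356,234.9)))
o=ctrl.get_obs();print(((proj('scene',[o['ee_pos'],o['ee_pos']+[0,-.05,.0185],o['ee_pos']+[0,.05,.0185]])-[280,120])*4.5).round())"
```

```text
15.5833 [0.5    0.2916 0.2324] [ 3.141 -0.     1.539] [-0.6   0.17 -5.94] [-0.05 -0.11  0.06] 0.0047 [ 0.46  0.35  1.4  -0.    1.4   0.5 ]
(array([0.6193, 0.2845, 0.2194]), [3.0, 3.0])
[[467. 379.]
 [382. 311.]
 [571. 391.]]
```

View pics/scene8.png

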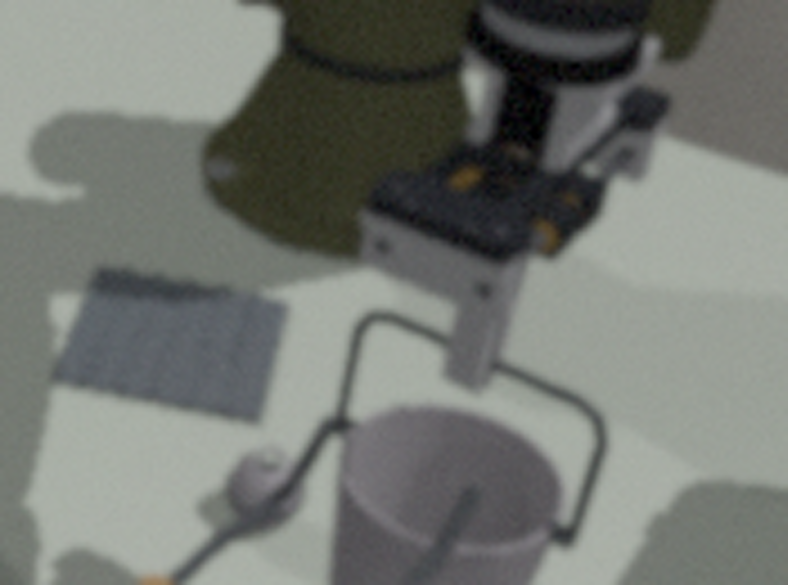

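View pics/top8.png

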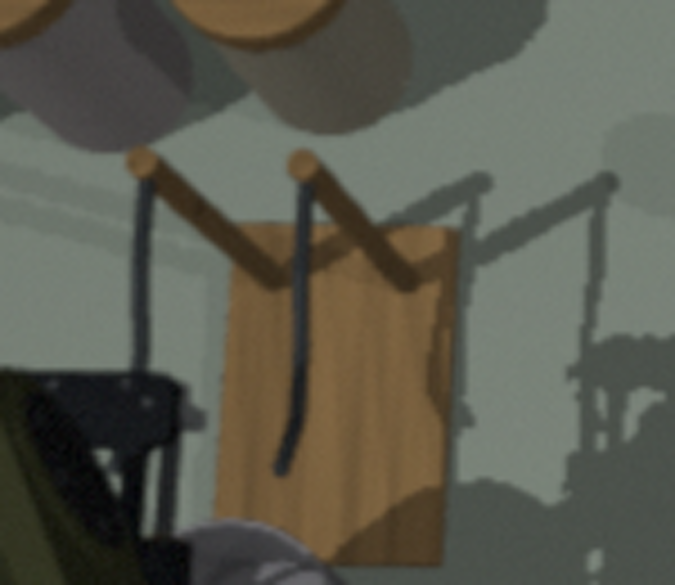

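>>> carry_out(deltas=[{"x": 0, "y": 0.1, "z": -0.1, "wx": 0, "wy": 0, "wz": 0, "jaw": 0}, {"x": 0, "y": 0.2, "z": -0.1, "wx": 0, "wy": 0, "wz": 0, "jaw": 0}, {"x": 0, "y": 0.3, "z": -0.05, "wx": 0, "wy": 0, "wz": 0, "jaw": 0}, {"x": 0, "y": 0.3, "z": 0, "wx": 0, "wy": 0, "wz": 0, "jaw": 0}, {"x": 0, "y": 0.3, "z": 0, "wx": 0, "wy": 0, "wz": 0, "jaw": 0}, {"x": 0, "y": 0.3, "z": 0, "wx": 0, "wy": 0, "wz": 0, "jaw": 0}, {"x": 0, "y": 0.3, "z": 0, "wx": 0, "wy": 0, "wz": 0, "jaw": 0}, {"x": 0, "y": 0.3, "z": 0, "wx": 0, "wy": 0, "wz": 0, "jaw": 0}, {"x": 0, "y": 0.2, "z": 0, "wx": 0, "wy": 0, "wz": 0, "jaw": 0}, {"x": 0, "y": 0.1, "z": 0, "wx": 0, "wy": 0, "wz": 0, "jaw": 0}, {"x": 0, "y": 0, "z": 0, "wx": 0, "wy": 0, "wz": 0, "jaw": 0}, {"x": 0, "y": 0, "z": 0, "wx": 0, "wy": 0, "wz": 0, "jaw": 0}])

```text
time_s: 16.58
ee_pos: [0.5478, 0.29, 0.2367]
eef_rot: [-3.141, 0.0, 1.539]
force: [0.2, -0.4, -5.7]
grip_width: 0.0048
```

```bash
python3 -c "
from h import *
look('9',(50,90,150,130),(280,150,175,130));st()
"
```

```text
16.6833 [0.5476 0.29   0.2369] [-3.142 -0.     1.539] [-0.57 -0.26 -5.72] [-0.03 -0.06  0.01] 0.005 [0.43 0.44 1.26 0.   1.44 0.46]
```

View pics/scene9.png

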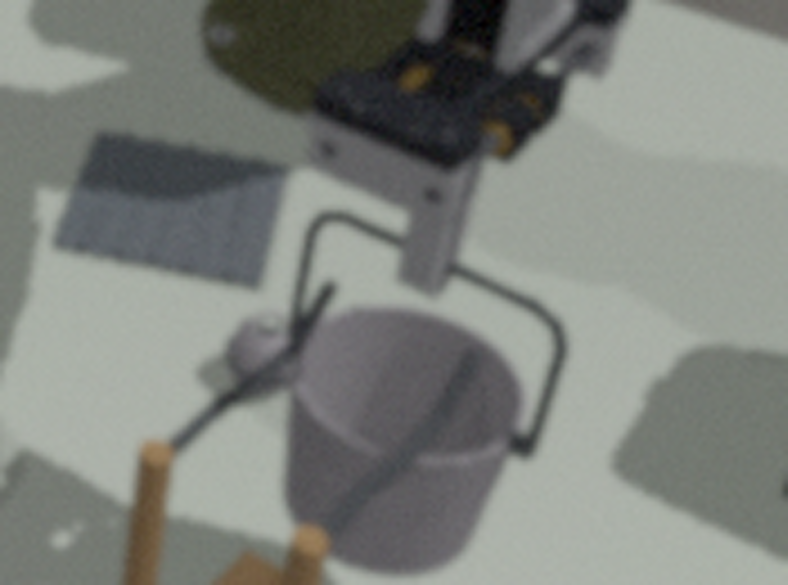

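View pics/top9.png

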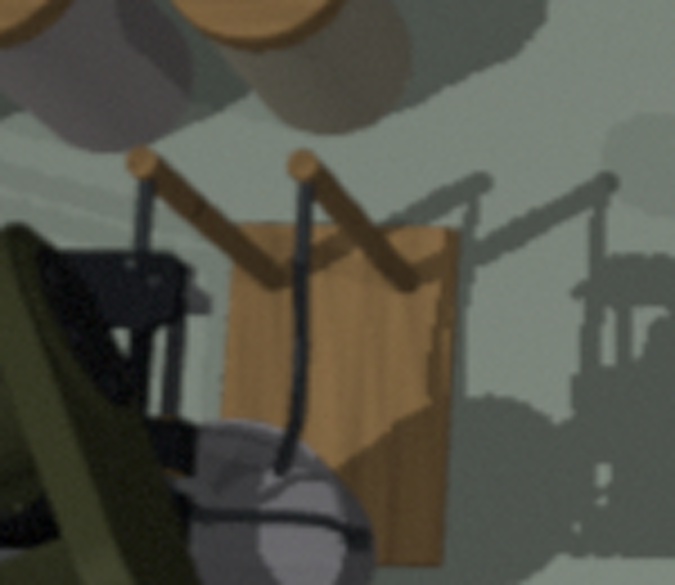

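The arms line up inside the handle legs: in the top crop the right arm tip is at (280,470) and the bar end at about (340,518), roughly 27 mm apart against 28 mm expected. Continuing in, level.

>>> carry_out(deltas=[{"x": 0, "y": 0.15, "z": 0, "wx": 0, "wy": 0, "wz": 0, "jaw": 0}, {"x": 0, "y": 0.3, "z": 0, "wx": 0, "wy": 0, "wz": 0, "jaw": 0}, {"x": 0, "y": 0.3, "z": 0, "wx": 0, "wy": 0, "wz": 0, "jaw": 0}, {"x": 0, "y": 0.3, "z": 0, "wx": 0, "wy": 0, "wz": 0, "jaw": 0}, {"x": 0, "y": 0.3, "z": 0, "wx": 0, "wy": 0, "wz": 0, "jaw": 0}, {"x": 0, "y": 0.3, "z": 0, "wx": 0, "wy": 0, "wz": 0, "jaw": 0}])

```text
time_s: 17.18
ee_pos: [0.5816, 0.2888, 0.2367]
eef_rot: [-3.141, 0.0, 1.539]
force: [-0.3, 0.1, -5.6]
grip_width: 0.0048
```

>>> carry_out(deltas=[{"x": 0, "y": 0.3, "z": 0, "wx": 0, "wy": 0, "wz": 0, "jaw": 0}, {"x": 0, "y": 0.3, "z": 0, "wx": 0, "wy": 0, "wz": 0, "jaw": 0}, {"x": 0, "y": 0.3, "z": 0, "wx": 0, "wy": 0, "wz": 0, "jaw": 0}, {"x": 0, "y": 0.3, "z": 0, "wx": 0, "wy": 0, "wz": 0, "jaw": 0}, {"x": 0, "y": 0.3, "z": 0, "wx": 0, "wy": 0, "wz": 0, "jaw": 0}, {"x": 0, "y": 0.2, "z": 0, "wx": 0, "wy": 0, "wz": 0, "jaw": 0}, {"x": 0, "y": 0.15, "z": 0, "wx": 0, "wy": 0, "wz": 0, "jaw": 0}, {"x": 0, "y": 0, "z": 0, "wx": 0, "wy": 0, "wz": 0, "jaw": 0}, {"x": 0, "y": 0, "z": 0, "wx": 0, "wy": 0, "wz": 0, "jaw": 0}])

```text
time_s: 17.93
ee_pos: [0.6178, 0.2878, 0.2367]
eef_rot: [-3.141, 0.0, 1.539]
force: [0.4, -0.3, -5.8]
grip_width: 0.0047
```

```bash
python3 -c "
from h import *
look('10',(50,90,150,130),(250,150,175,130));st()
"
```

```text
18.0333 [0.6176 0.2878 0.2369] [-3.142 -0.     1.539] [-0.21 -0.2  -6.03] [-0.09 -0.01 -0.01] 0.0047 [0.38 0.59 1.04 0.   1.51 0.41]
```

View pics/scene10.png

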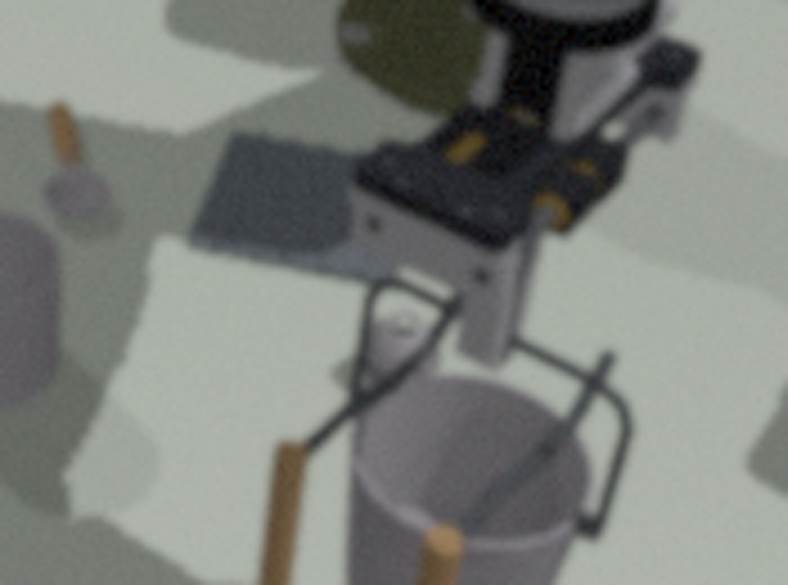

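View pics/top10.png

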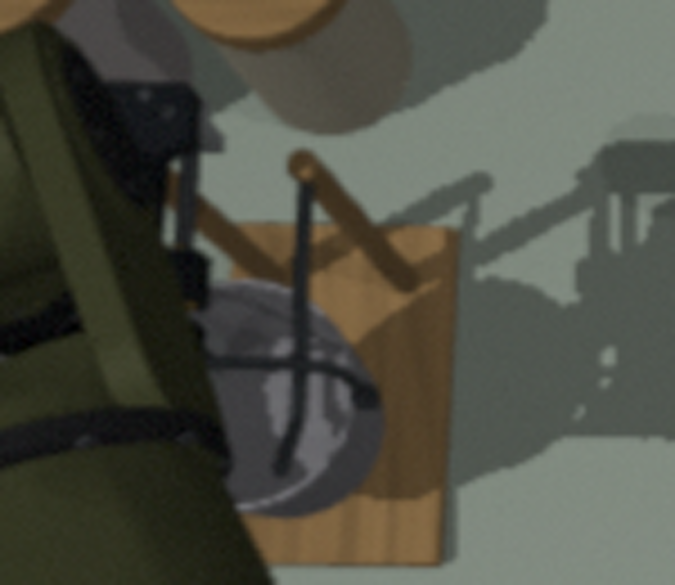

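>>> carry_out(deltas=[{"x": 0, "y": -0.08, "z": 0.1, "wx": 0, "wy": 0, "wz": 0, "jaw": 0}, {"x": 0, "y": -0.07, "z": 0.2, "wx": 0, "wy": 0, "wz": 0, "jaw": 0}, {"x": 0, "y": 0, "z": 0.25, "wx": 0, "wy": 0, "wz": 0, "jaw": 0}, {"x": 0, "y": 0, "z": 0.25, "wx": 0, "wy": 0, "wz": 0, "jaw": 0}, {"x": 0, "y": 0, "z": 0.25, "wx": 0, "wy": 0, "wz": 0, "jaw": 0}, {"x": 0, "y": 0, "z": 0.2, "wx": 0, "wy": 0, "wz": 0, "jaw": 0}, {"x": 0, "y": 0, "z": 0.15, "wx": 0, "wy": 0, "wz": 0, "jaw": 0}, {"x": 0, "y": 0, "z": 0.1, "wx": 0, "wy": 0, "wz": 0, "jaw": 0}, {"x": 0, "y": 0, "z": 0, "wx": 0, "wy": 0, "wz": 0, "jaw": 0}, {"x": 0, "y": 0, "z": 0, "wx": 0, "wy": 0, "wz": 0, "jaw": 0}])

```text
time_s: 18.87
ee_pos: [0.6149, 0.2879, 0.2069]
eef_rot: [3.141, -0.0, 1.539]
force: [0.5, 0.4, -5.2]
grip_width: 0.0044
```

>>> carry_out(deltas=[{"x": 0, "y": 0, "z": 0.05, "wx": 0, "wy": 0, "wz": 0, "jaw": 0}, {"x": 0, "y": 0, "z": 0.05, "wx": 0, "wy": 0, "wz": 0, "jaw": 0}, {"x": 0, "y": 0, "z": 0.05, "wx": 0, "wy": 0, "wz": 0, "jaw": 0}, {"x": 0, "y": 0, "z": 0, "wx": 0, "wy": 0, "wz": 0, "jaw": 0}])

```text
time_s: 19.2
ee_pos: [0.6147, 0.2878, 0.2036]
eef_rot: [-3.141, 0.0, 1.539]
force: [0.1, -0.0, -5.3]
grip_width: 0.0045
```

>>> carry_out(deltas=[{"x": 0, "y": 0, "z": 0.05, "wx": 0, "wy": 0, "wz": 0, "jaw": 0}, {"x": 0, "y": 0, "z": 0.05, "wx": 0, "wy": 0, "wz": 0, "jaw": 0}, {"x": 0, "y": 0, "z": 0, "wx": 0, "wy": 0, "wz": 0, "jaw": 0}])

```text
time_s: 19.45
ee_pos: [0.6148, 0.2878, 0.2016]
eef_rot: [-3.141, 0.0, 1.539]
force: [-0.2, 0.9, -5.8]
grip_width: 0.0047
```

>>> carry_out(deltas=[{"x": 0, "y": 0, "z": 0.04, "wx": 0, "wy": 0, "wz": 0, "jaw": 0}, {"x": 0, "y": 0, "z": 0, "wx": 0, "wy": 0, "wz": 0, "jaw": 0}])

```text
time_s: 19.62
ee_pos: [0.6148, 0.2879, 0.201]
eef_rot: [-3.142, -0.0, 1.539]
force: [0.1, -0.2, -5.9]
grip_width: 0.0047
```

>>> carry_out(deltas=[{"x": 0, "y": 0, "z": 0.05, "wx": 0, "wy": 0, "wz": 0, "jaw": 0}, {"x": 0, "y": 0, "z": 0, "wx": 0, "wy": 0, "wz": 0, "jaw": 0}])

```text
time_s: 19.78
ee_pos: [0.6149, 0.2879, 0.2005]
eef_rot: [3.141, -0.0, 1.539]
force: [-1.5, -0.5, -2.4]
grip_width: 0.0052
```

```bash
python3 -c "
from h import *
look('11',(50,90,150,130),(250,150,175,130));st()
"
```

```text
19.8833 [0.6149 0.2879 0.2005] [ 3.141 -0.     1.539] [-0.92 -0.1  -1.1 ] [-0.08  0.14  0.05] 0.0051 [0.38 0.6  1.1  0.   1.44 0.42]
```

View pics/scene11.png

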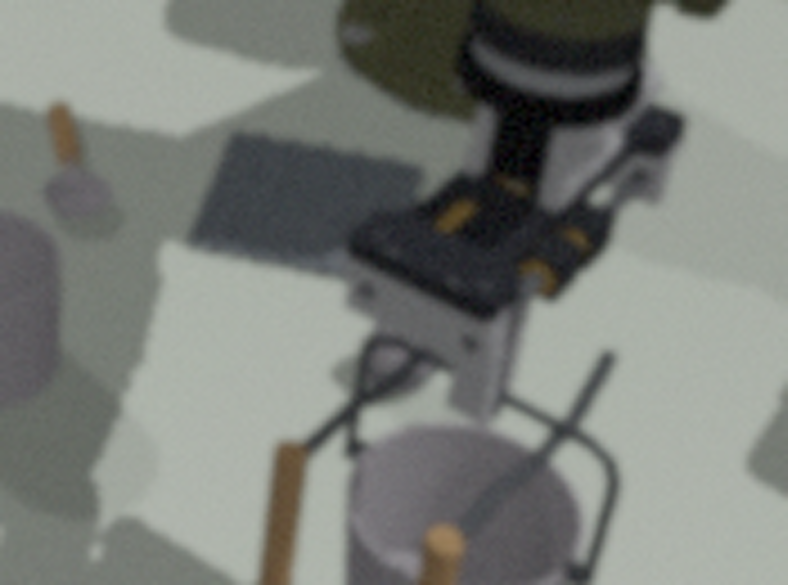

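The wrist load fell from 5.9 N to 1.1 N, so the bar is resting on both arms. The right crossing is at (560,425) in the scene crop. Easing down slightly, then opening.

>>> carry_out(deltas=[{"x": 0, "y": 0, "z": 0.02, "wx": 0, "wy": 0, "wz": 0, "jaw": 0}, {"x": 0, "y": 0, "z": 0, "wx": 0, "wy": 0, "wz": 0, "jaw": 0}, {"x": 0, "y": 0, "z": 0, "wx": 0, "wy": 0, "wz": 0, "jaw": 0}], squeeze=5)

```text
time_s: 20.13
ee_pos: [0.6152, 0.2879, 0.2004]
eef_rot: [3.14, -0.001, 1.539]
force: [1.0, -0.2, 2.8]
grip_width: 0.0057
```

>>> carry_out(deltas=[{"x": 0, "y": 0, "z": 0, "wx": 0, "wy": 0, "wz": 0, "jaw": 8}, {"x": 0, "y": 0, "z": 0, "wx": 0, "wy": 0, "wz": 0, "jaw": 12}, {"x": 0, "y": 0, "z": 0, "wx": 0, "wy": 0, "wz": 0, "jaw": 18}, {"x": 0, "y": 0, "z": 0, "wx": 0, "wy": 0, "wz": 0, "jaw": 25}, {"x": 0, "y": 0, "z": 0, "wx": 0, "wy": 0, "wz": 0, "jaw": 35}, {"x": 0, "y": 0, "z": 0, "wx": 0, "wy": 0, "wz": 0, "jaw": 35}, {"x": 0, "y": 0, "z": 0, "wx": 0, "wy": 0, "wz": 0, "jaw": 35}, {"x": 0, "y": 0, "z": 0, "wx": 0, "wy": 0, "wz": 0, "jaw": 35}])

```text
time_s: 20.8
ee_pos: [0.6148, 0.2879, 0.1996]
eef_rot: [-3.142, 0.0, 1.539]
force: [0.1, -0.5, 0.1]
grip_width: 0.0328
```

```bash
python3 -c "
from h import *
look('12',(50,90,150,130),(250,150,175,130));st()
"
```

```text
20.9 [0.6148 0.2878 0.1996] [-3.142  0.     1.539] [-0.51  0.5   1.07] [-0.05 -0.08  0.  ] 0.0326 [0.38 0.6  1.1  0.   1.44 0.42]
```

View pics/scene12.png

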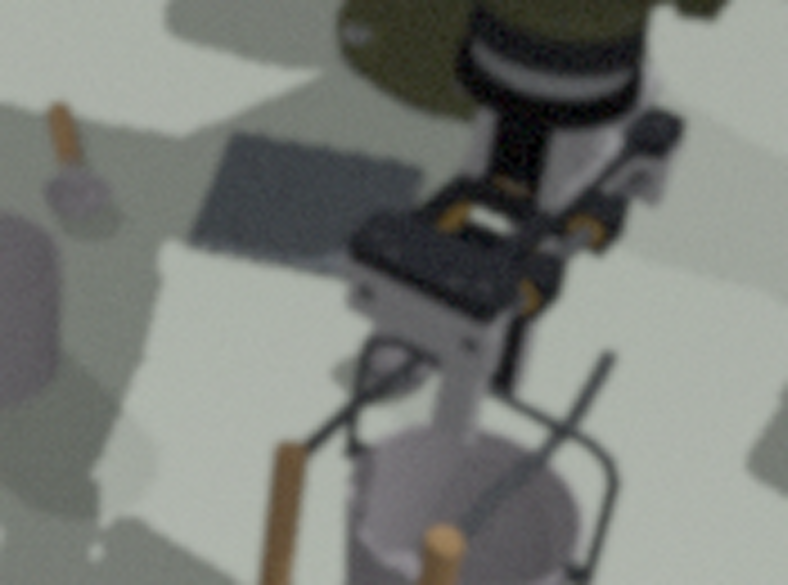

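The jaws are open and the pail didn't move. Raising the tool straight up.

>>> carry_out(deltas=[{"x": 0, "y": 0, "z": -0.1, "wx": 0, "wy": 0, "wz": 0, "jaw": 40}, {"x": 0, "y": 0, "z": -0.2, "wx": 0, "wy": 0, "wz": 0, "jaw": 40}, {"x": 0, "y": 0, "z": -0.3, "wx": 0, "wy": 0, "wz": 0, "jaw": 40}, {"x": 0, "y": 0, "z": -0.4, "wx": 0, "wy": 0, "wz": 0, "jaw": 40}, {"x": 0, "y": 0, "z": -0.4, "wx": 0, "wy": 0, "wz": 0, "jaw": 40}, {"x": 0, "y": 0, "z": -0.5, "wx": 0, "wy": 0, "wz": 0, "jaw": 40}, {"x": 0, "y": 0, "z": -0.6, "wx": 0, "wy": 0, "wz": 0, "jaw": 40}, {"x": 0, "y": 0, "z": -0.6, "wx": 0, "wy": 0, "wz": 0, "jaw": 40}, {"x": 0, "y": 0, "z": -0.6, "wx": 0, "wy": 0, "wz": 0, "jaw": 40}, {"x": 0, "y": 0, "z": -0.6, "wx": 0, "wy": 0, "wz": 0, "jaw": 40}, {"x": 0, "y": 0, "z": -0.4, "wx": 0, "wy": 0, "wz": 0, "jaw": 40}, {"x": 0, "y": 0, "z": -0.2, "wx": 0, "wy": 0, "wz": 0, "jaw": 40}])

```text
time_s: 21.9
ee_pos: [0.615, 0.2879, 0.2997]
eef_rot: [3.14, -0.001, 1.539]
force: [0.5, 0.7, -0.1]
grip_width: 0.038
```

>>> carry_out(deltas=[{"x": 0, "y": -0.5, "z": 0, "wx": 0, "wy": 0, "wz": 0, "jaw": 40}, {"x": 0, "y": -0.9, "z": 0, "wx": 0, "wy": 0, "wz": 0, "jaw": 40}, {"x": 0, "y": -0.9, "z": 0, "wx": 0, "wy": 0, "wz": 0, "jaw": 40}, {"x": 0, "y": -0.9, "z": 0, "wx": 0, "wy": 0, "wz": 0, "jaw": 40}, {"x": 0, "y": -0.9, "z": 0, "wx": 0, "wy": 0, "wz": 0, "jaw": 40}, {"x": 0, "y": -0.9, "z": 0, "wx": 0, "wy": 0, "wz": 0, "jaw": 40}, {"x": 0, "y": -0.9, "z": 0, "wx": 0, "wy": 0, "wz": 0, "jaw": 40}, {"x": 0, "y": -0.5, "z": 0, "wx": 0, "wy": 0, "wz": 0, "jaw": 40}, {"x": 0, "y": 0, "z": 0, "wx": 0, "wy": 0, "wz": 0, "jaw": 40}])

```text
time_s: 22.65
ee_pos: [0.4856, 0.2922, 0.2983]
eef_rot: [3.141, -0.0, 1.54]
force: [1.0, 0.2, -0.8]
grip_width: 0.0375
```

```bash
python3 -c "
from h import *
look('13',(50,90,150,130),(250,150,175,130));st()
a=ctrl.camera('scene').astype(float)
for i in range(15): ctrl.camera('scene')
b=ctrl.camera('scene').astype(float)
print(np.abs(cv2.GaussianBlur(a-b,(5,5),0))[150:300,280:420].max())
look('14',(50,90,150,130),(250,150,175,130));st()
print([ (n,ctrl.mark_of(n,l)[:1]) for l in('bail_grip','pail_pivot') for n in('top','scene')])
"
```

```text
22.75 [0.4871 0.292  0.298 ] [ 3.141 -0.     1.539] [ 0.63  0.46 -0.41] [-0.04 -0.04  0.  ] 0.0377 [ 0.48  0.29  1.32 -0.    1.53  0.51]
5.2734375
23.7 [0.4869 0.292  0.2977] [ 3.142 -0.     1.539] [-0.37  0.11  1.  ] [ 0.01 -0.06 -0.03] 0.0373 [0.48 0.29 1.32 0.   1.53 0.51]
[('top', [{'position': [174.3, 95.8], 'conf': 0.48}]), ('scene', [{'position': [238.3, 359.7], 'conf': 0.7}]), ('top', [{'position': [181.6, 104.8], 'conf': 0.86}]), ('scene', [{'position': [264.0, 353.8], 'conf': 0.86}])]
```

View pics/scene14.png

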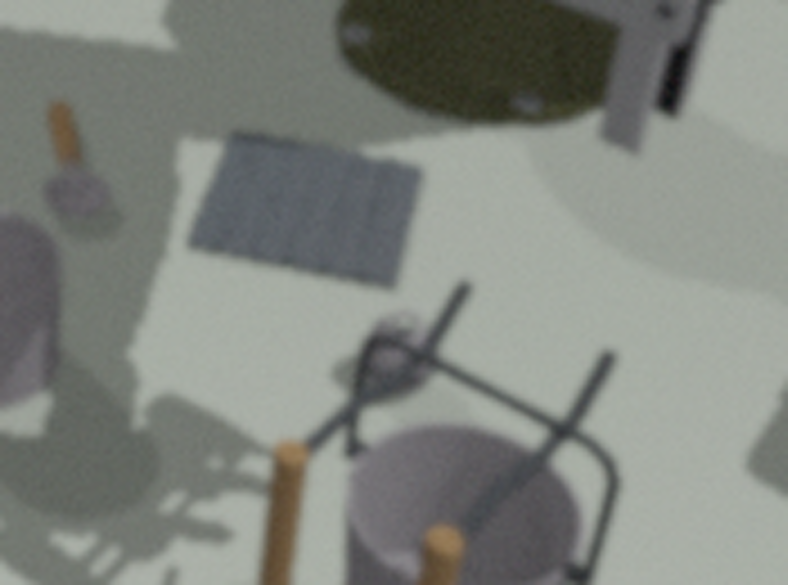

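View pics/top14.png

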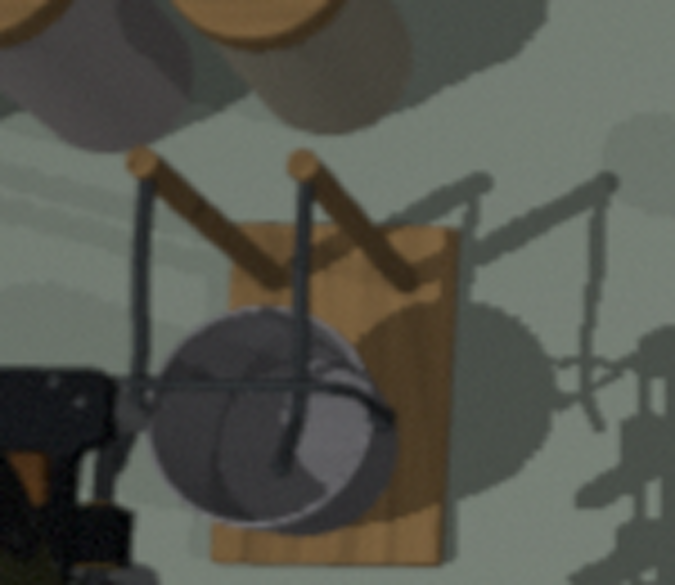

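```bash
python3 -c "
from h import *
print(tri((95.8,174.3),(359.7,238.3)),tri((104.8,181.6),(353.8,264)))
st();print(ctrl.hand_in())
"
```

```text
(array([0.6178, 0.2946, 0.2147]), [1.7, 1.7]) (array([0.6179, 0.2965, 0.1392]), [0.5, 0.5])
23.9 [0.4869 0.2919 0.2976] [-3.142  0.     1.539] [-0.57 -0.38  0.22] [-0.07 -0.08  0.02] 0.0377 [0.48 0.29 1.32 0.   1.53 0.51]
the job is handed in; nothing more can be done
None
```

The tea-bag pail now hangs by its handle on both arms of the hook stand, and I handed the job in at about 24 s with the gripper well clear.

I swept the folded handle upright with one finger while the pail stayed standing. Then I pinched the bar, lifted the pail level, carried it across, came in level over both arms and lowered until the bar took the load. The wrist load dropped from about 5.9 N to 1.1 N at that point. Then I let go and backed off.

**Last checks:**
- **Both arms:** the pictures show the bar lying across both arms.
- **Level:** the bar's measured position is about (0.618, 0.295, 0.215) and the pail pivot about (0.618, 0.297, 0.139). The pivot is right under the bar, so the pail hangs plumb.
- **Still:** pictures 0.8 s apart showed only image noise.

**Small disagreements:**
- **Sideways position:** the networks put the bar about 7 mm further sideways than the gripper had placed it (y 0.288). They also put it about 4 mm below the stated saddle height. I put both down to camera and network error.
- **Invalid moves:** my first four move commands were refused because rows had missing values. They moved nothing.

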